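Check a penetrometer spring at its marked height and sort it by force

TASK

Press the cap of the spring standing in the tester straight down until its top is level with the red mark line, hold it there for about a second and read the pressing force; do not push it more than about 3 mm past the line. Then lift that spring by its barrel and set it down gently, upright, in the red bin if the force was under 8 N, the green bin for 8 to 14 N, or the blue bin if over 14 N, and let go. Leave the other spring in its black rest and do not disturb the cups and the bottle.

Things in the scene. Friction and masses are not known exactly. Their poses are not given: they have to be found in the camera images.
- tester: spring tester fixed to the bench: grey base plate 120 (x) x 110 (y) x 12 mm; origin under its centre, z up. On its -x edge a white backplate 90 mm wide, 5 mm thick, face 47.5 mm from the seat's axis, top 100 mm above the table, with a red line at the test height. Fingers have free room on the +y and -y sides of the spring
- seat (a point): centre of the tester's seat floor, 12 mm above the table, over the tester's origin, axes as the tester; a steel collar 60 mm outside, 52 mm inside and 5 mm high keeps the spring's 48 mm foot
- mark (a point): point on the seat's axis at the height of the red mark line, 73 mm above the seat floor
- spring_a_mid (a point): centre of the barrel of one loose spring unit (0.26 kg, the two look alike), 35 mm above its bottom, z up: steel foot 48 mm across, 6 mm high; blue barrel 40 mm across, up to 58 mm above the bottom; then bare coil and a sprung steel cap. One unit stands in the tester, the other in the rest, either way round. Grip the barrel, 45 to 50 mm above the bottom
- spring_a_top (a point): centre of the top of that unit's steel cap (34 mm across, 7 mm thick), moving with it; 79 to 91 mm above the unit's bottom when free, 73 mm at the mark, coils nearly closed at 65. Pushed down along the axis, it springs back. Stiffness and free length differ between units and trials: the force at the mark has to be measured
- spring_b_mid (a point): centre of the barrel of the other loose spring unit (0.26 kg, the two look alike), 35 mm above its bottom, z up: steel foot 48 mm across, 6 mm high; blue barrel 40 mm across, up to 58 mm above the bottom; then bare coil and a sprung steel cap. One unit stands in the tester, the other in the rest, either way round. Grip the barrel, 45 to 50 mm above the bottom
- spring_b_top (a point): centre of the top of that unit's steel cap (34 mm across, 7 mm thick), moving with it; 79 to 91 mm above the unit's bottom when free, 73 mm at the mark, coils nearly closed at 65. Pushed down along the axis, it springs back. Stiffness and free length differ between units and trials: the force at the mark has to be measured
- bay_red (a point): red sorting bin: open square tray, 94 x 92 mm outside, walls 4 mm thick and 18 mm high, floor 4 mm thick; this point is the centre of its inner floor, 10 mm above the table. The three bins stand side by side on an aluminium board, in any order; z up
- bay_green (a point): green sorting bin: open square tray, 94 x 92 mm outside, walls 4 mm thick and 18 mm high, floor 4 mm thick; this point is the centre of its inner floor, 10 mm above the table. The three bins stand side by side on an aluminium board, in any order; z up
- bay_blue (a point): blue sorting bin: open square tray, 94 x 92 mm outside, walls 4 mm thick and 18 mm high, floor 4 mm thick; this point is the centre of its inner floor, 10 mm above the table. The three bins stand side by side on an aluminium board, in any order; z up
- rest: black round rest, 72 mm across, 12 mm high with a 5 mm high collar, fixed to the bench, in which the other spring waits; origin under its centre
- soil_cup: bystander: white cup of soil, 60 mm across, 62 mm high, origin at its underside
- pink_cup: bystander: small pink cup, 36 mm across, 36 mm high, origin at its underside
- bottle: bystander: white bottle, 60 mm across, 140 mm high, origin at its underside
Things that resemble listed ones, but are neither listed nor needed, are in the scene too. Leave any orange look-alike of the part that bears spring_a_mid alone. Of the things that look like the rest, the larger one is meant.

How it is judged (in metres and radians):
On the way:
1. the cap of the spring seated in the tester is pressed until its top is level with the red mark (within 2.5 mm) and held there for half a second (((horizontal distance between spring_a_mid and seat below 0.006 m and angle between spring_a_mid's own z axis and vertical below 0.08 rad and z of spring_a_top in the frame of mark between -0.0025 and 0.0025 m and contact force between anything else and spring_a_cap above 1.5 N) or (horizontal distance between spring_b_mid and seat below 0.006 m and angle between spring_b_mid's own z axis and vertical below 0.08 rad and z of spring_b_top in the frame of mark between -0.0025 and 0.0025 m and contact force between anything else and spring_b_cap above 1.5 N))), for 0.5 s.
At the end, for the whole second after the job is handed in: Tested spring released, at rest, upright within 0.12 rad, on the floor of the bin for its force at the mark (red under 8 N, green 8-14, blue over 14; within 1 N of a limit either bin counts), within 28 mm of its centre; other spring upright in its rest, within 8 mm of its centre (((((z of spring_a_top in the frame of spring_a_mid below 0.053 m and horizontal distance between spring_a_mid and bay_red below 0.028 m and z of spring_a_mid in the frame of bay_red between 0.03 and 0.04 m) or (z of spring_a_top in the frame of spring_a_mid between 0.04967 and 0.063 m and horizontal distance between spring_a_mid and bay_green below 0.028 m and z of spring_a_mid in the frame of bay_green between 0.03 and 0.04 m) or (z of spring_a_top in the frame of spring_a_mid above 0.05967 m and horizontal distance between spring_a_mid and bay_blue below 0.028 m and z of spring_a_mid in the frame of bay_blue between 0.03 and 0.04 m)) and angle between each of spring_a_mid, spring_b_mid's own z axis and vertical below 0.12 rad and linear speed of spring_a below 0.02 m/s and contact force between the fingers and spring_a below 0.1 N and horizontal distance between spring_b_mid and rest below 0.008 m) or (((z of spring_b_top in the frame of spring_b_mid below 0.04618 m and horizontal distance between spring_b_mid and bay_red below 0.028 m and z of spring_b_mid in the frame of bay_red between 0.03 and 0.04 m) or (z of spring_b_top in the frame of spring_b_mid between 0.04436 and 0.05164 m and horizontal distance between spring_b_mid and bay_green below 0.028 m and z of spring_b_mid in the frame of bay_green between 0.03 and 0.04 m) or (z of spring_b_top in the frame of spring_b_mid above 0.04982 m and horizontal distance between spring_b_mid and bay_blue below 0.028 m and z of spring_b_mid in the frame of bay_blue between 0.03 and 0.04 m)) and angle between each of spring_b_mid, spring_a_mid's own z axis and vertical below 0.12 rad and linear speed of spring_b below 0.02 m/s and contact force between the fingers and spring_b below 0.1 N and horizontal distance between spring_a_mid and rest below 0.008 m))); the robot touches nothing.
It fails at once if a cap is pushed more than 5 mm past the mark height (spring overstressed) (z of spring_a_top in the frame of spring_a_mid below 0.033 m or z of spring_b_top in the frame of spring_b_mid below 0.033 m).
It fails at once if a cap is pressed or squeezed with more than 30 N (contact force between anything else and spring_a_cap above 30 N or contact force between anything else and spring_b_cap above 30 N).
It fails at once if the spring is rammed into a bin (contact force over 80 N) (contact force between any of spring_a, spring_b and bin_red above 80 N or contact force between any of spring_a, spring_b and bin_green above 80 N or contact force between any of spring_a, spring_b and bin_blue above 80 N).
It fails at once if the spring is dropped: it moves faster than 0.55 m/s (a fall of about 15 mm) just above or in a bin ((linear speed of spring_a above 0.55 m/s and horizontal distance between spring_a_mid and bay_red below 0.045 m and z of spring_a_mid in the frame of bay_red below 0.065 m) or (linear speed of spring_a above 0.55 m/s and horizontal distance between spring_a_mid and bay_green below 0.045 m and z of spring_a_mid in the frame of bay_green below 0.065 m) or (linear speed of spring_a above 0.55 m/s and horizontal distance between spring_a_mid and bay_blue below 0.045 m and z of spring_a_mid in the frame of bay_blue below 0.065 m) or (linear speed of spring_b above 0.55 m/s and horizontal distance between spring_b_mid and bay_red below 0.045 m and z of spring_b_mid in the frame of bay_red below 0.065 m) or (linear speed of spring_b above 0.55 m/s and horizontal distance between spring_b_mid and bay_green below 0.045 m and z of spring_b_mid in the frame of bay_green below 0.065 m) or (linear speed of spring_b above 0.55 m/s and horizontal distance between spring_b_mid and bay_blue below 0.045 m and z of spring_b_mid in the frame of bay_blue below 0.065 m)).
It fails at once if a bystander cup or bottle is shifted more than 20 mm (distance of any of soil_cup, pink_cup, bottle from where it was at the start of the episode above 0.02 m).
It also fails if it takes over 48 s, if anything falls off the work surface, if the arm or the gripper's body presses on something with over 40 N, if the wrist force passes 120 N, or if a joint passes its speed limit or range.

ROBOT

A 6-joint arm with a two-finger parallel gripper is mounted at the origin on the work surface. World frame = base frame: x ahead of the robot, y to its left, z up, the work surface at z = 0. Lengths are in m, angles in degrees, forces in N, time in s.
With the tool pointing down it reaches from about 0.25 to 0.725 m from the base axis. Payload 9.7 kg.
Tool frame: the origin (TCP) lies on the centre line of the jaws, within the pads' length; the fingertips stand bot.nose_length ahead of it and the grasp point (between the pads) lies 11 mm behind it (bot.nose_length is the distance from the TCP to the fingertips, in m); z points along the fingers, y is the line along which they close (so a half turn about z gives the same grasp; the last joint's range is limited). The gripper opens to 85 mm and grips with 20 to 120 N. Pads are 22 mm wide; open, the fingers measure 114 mm over their backs; the gripper's body (76 mm by 85 mm) begins 54 mm behind the grasp point. The pads swing forward as they close: fully open they stand 13 mm farther back than shut.
Start: joints at [-69.729, 4.979, 10.078, 95.1, 0, 90], TCP at [0.191, -0.516, 0.239] pointing down, gripper open.
Joint ranges: [-179.16, 179.16], [-48.56, 103.87], [-65.8, 70.77], [-126.05, 130.52], [-82.76, 87.17], [-180, 180]. Speed limits (degrees/s): [127.2, 127.2, 147.25, 180, 180, 180].

INTERFACE

Orientations are given as [roll, pitch, yaw] about the fixed x, y, z axes, in that order (R = Rz(yaw) Ry(pitch) Rx(roll)).
In Python, from workcell import bot gives the robot as it stands. The module is installed in compiled form; this text tells all that it offers.
- The arm moves only by the shell command python3 -m inch 'ROWS' [OPENING] [FORCE]. ROWS is JSON, a list of rows, each a list of 4 numbers: the shift along the world's x, y, z in cm, then the turn about the world's z in degrees. A call has exactly 8 rows; each row is the pose to reach, as a shift and turn from the pose commanded when the call began; what a row does not reach only later rows make up. A row lasts 1/8 s, in which the tool goes at most 62.5 mm and 10.7 degrees, less where a joint would pass 70% of its speed; a pose out of reach is approached as far as the arm can. A call with a gripper value outside its range is refused whole. OPENING is the finger opening in cm, from 0 to 8.54, set as the call begins (- or left out, the last holds). The fingers move at their own pace and stop on an object; FORCE is the grip in N (left out, the last holds). Time passes only in rows, so rows that repeat a pose let the fingers close, or fill a call up. It gives the time, the measured TCP pose, the force, the opening and the grip force at its end, in the units of the state.
- bot.get_obs(): the state, without advancing time (a new reading comes with each control period).
- bot.camera(name): name is "scene" or "top"; returns a dict with "img" (400x640x3 uint8, red, green, blue), "fovy" (degrees; the focal length in pixels is half the picture's height over the tangent of half this angle, whatever the lens; pixels are square), "cx", "cy" (the principal point, pixels), "R" (3x3) and "t" (3): a world point X has camera coordinates R X + t. Camera axes: x right, y down, z forward; pixel columns grow to the right and rows downward; lengths in m; the calibration is good to about 2 mm. A picture is of the moment at which its call begins. There is no depth.
- bot.job_done(): hands the job in; it is judged then, once.
Trained networks look in a picture, given as the dict that the camera call returned (one of the last four; its "shot" number tells which), for a name from the list of things; names that differ only in an ending like _2 or _b are one class to them, and where a whole thing is asked for, a point or a joint stands for the part that bears it (a point fixed in the world has none). Each returns a list of dicts, best first, with "score" (0 to 1); they miss things now and then, are a little off and sometimes report something else, mostly with a low value. They report only what shows in the picture. A call takes as long as a camera call. They do not tell look-alikes from the thing itself.
- bot.find_in(thing, picture): "point" ([column, row] in pixels, amid what is visible of it).
- bot.landmark_of(thing, picture): "point" ([column, row] in pixels: a listed point, or the origin of a listed thing).
The state is a dict: "time": time; "q": joint angles; "qd": joint speeds; "joint_efforts": joint torques, N m; "ee_pos": TCP position; "tcp_rot": TCP orientation; "wrist_force": force on the tool from outside, world axes, zero at the start; "torque": the same for the moment, N m; "opening": finger opening in m; "grasp_force": force on a finger pad.
Only numpy, scipy, OpenCV 4.12 (cv2) and the standard library are available. Lean on these libraries where they do the work, as an engineer would, in place of code of your own. Each camera call takes 0.05 s, during which the arm holds its last target. There are 200 camera calls.

## Working session

There is one attempt and no reset: what is moved stays moved. The work goes in short steps, Python scripts to look and compute and a shell command to move; the robot and the scene stay as the last step left them, time stands still between calls to the robot, and variables do not carry over. Pictures are saved under pics/ and viewed, at most 10 in all, crops included, and the job is handed in when it is done.

```bash
mkdir -p pics
cat > h.py <<'E'
import numpy as np, cv2
from workcell import bot
def K(c):
    f=200/np.tan(np.radians(c["fovy"])/2); return f
def ray(c,p):
    f=K(c); d=np.array([(p[0]-c["cx"])/f,(p[1]-c["cy"])/f,1.]); R=np.array(c["R"]);t=np.array(c["t"])
    d=R.T@d; return -R.T@t, d/np.linalg.norm(d)
def atz(c,p,z):
    o,d=ray(c,p); return o+d*(z-o[2])/d[2]
def proj(c,X):
    x=np.array(c["R"])@np.array(X)+np.array(c["t"]); return np.array([c["cx"],c["cy"]])+K(c)*x[:2]/x[2]
def tri(a,p,b,q):
    o1,d1=ray(a,p);o2,d2=ray(b,q)
    s=np.linalg.lstsq(np.c_[d1,-d2],o2-o1,rcond=None)[0]
    A=o1+d1*s[0];B=o2+d2*s[1]; return (A+B)/2,np.linalg.norm(A-B)
E
python3 - <<'E'
from h import *
np.set_printoptions(precision=3,suppress=True)
s=bot.camera("scene");t=bot.camera("top")
cv2.imwrite("pics/a.png",s["img"][:,:,::-1]);cv2.imwrite("pics/b.png",t["img"][:,:,::-1])
print(bot.nose_length,bot.get_obs()["wrist_force"],bot.get_obs()["opening"])
Z=dict(tester=0,seat=.012,mark=.085,spring_a_mid=.047,spring_a_top=.097,bay_red=.01,bay_green=.01,bay_blue=.01,rest=0,soil_cup=0,pink_cup=0,bottle=0)
for n,z in Z.items():
  S=bot.landmark_of(n,s);T=bot.landmark_of(n,t)
  for nm,c,L in(("s",s,S),("t",t,T)):
    for d in L[:4]: print(n,nm,np.array(d["point"]).round(1),round(d["score"],2),atz(c,d["point"],z))
  for a in S[:3]:
    for b in T[:3]:
      X,e=tri(s,a["point"],t,b["point"])
      if e<.01: print("   tri",X,round(e,4))
E
```

```text
0.008 [ 0.818 -0.28  -0.015] 0.0852159937266186
tester s [238.3 196.1] 0.89 [ 0.455 -0.263  0.   ]
tester t [410.4 197.4] 0.75 [ 0.468 -0.242  0.   ]
tester t [481.7 241.6] 0.16 [ 0.356 -0.417  0.   ]
   tri [ 0.47  -0.243  0.019] 0.0098
seat s [235.5 196.1] 0.62 [ 0.47  -0.26   0.012]
seat t [413.5 192.9] 0.89 [ 0.478 -0.248  0.012]
   tri [ 0.479 -0.248  0.024] 0.005
mark s [236.1 177.4] 0.91 [ 0.471 -0.246  0.085]
mark t [421.1 194.5] 0.94 [ 0.471 -0.253  0.085]
   tri [ 0.469 -0.251  0.082] 0.0055
spring_a_mid s [190.2 185.2] 0.74 [ 0.525 -0.371  0.047]
spring_a_mid s [235.1 187.8] 0.73 [ 0.473 -0.254  0.047]
spring_a_mid t [418.4 195.3] 0.9 [ 0.471 -0.254  0.047]
spring_a_mid t [468.7 182.1] 0.79 [ 0.501 -0.375  0.047]
   tri [ 0.471 -0.254  0.046] 0.0015
spring_a_top s [192.5 168.5] 0.68 [ 0.509 -0.364  0.097]
spring_a_top s [234.1 173.3] 0.41 [ 0.471 -0.251  0.097]
spring_a_top t [423.2 193.4] 0.68 [ 0.473 -0.256  0.097]
spring_a_top t [479.5 181.1] 0.46 [ 0.5   -0.386  0.097]
   tri [ 0.471 -0.254  0.097] 0.0047
bay_red s [365.8 267.9] 0.73 [0.531 0.166 0.01 ]
bay_red s [327.
[... 247 characters left out ...]
73 [0.536 0.072 0.01 ]
bay_blue t [283.6 173.3] 0.85 [0.531 0.074 0.01 ]
   tri [0.532 0.073 0.006] 0.0044
rest s [243.9 152.2] 0.48 [ 0.258 -0.387  0.   ]
rest t [474.7 243.2] 0.62 [ 0.352 -0.4    0.   ]
rest t [465.4 282.7] 0.58 [ 0.254 -0.375  0.   ]
soil_cup s [243.3 281.2] 0.67 [ 0.695 -0.069  0.   ]
soil_cup t [343.7 106.4] 0.72 [ 0.7   -0.078  0.   ]
pink_cup s [319.1 206.9] 0.74 [ 0.382 -0.035  0.   ]
pink_cup t [325.6 228.6] 0.44 [ 0.392 -0.029  0.   ]
   tri [ 0.392 -0.029  0.01 ] 0.0009
bottle s [457.8 248.4] 0.79 [0.352 0.345 0.   ]
bottle s [213.6 140.4] 0.37 [ 0.249 -0.526  0.   ]
bottle t [171.3 243. ] 0.75 [0.36  0.359 0.   ]
bottle t [421.7 196.8] 0.68 [ 0.469 -0.27   0.   ]
```

View pics/a.png

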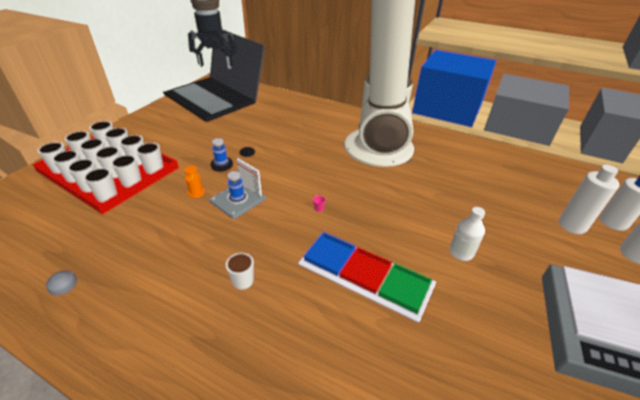

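View pics/b.png

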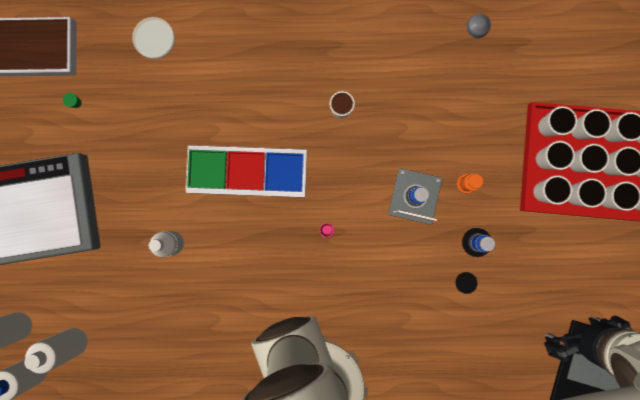

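The scene view shows the blue spring in the grey tester at (236,188), the other spring in the large black rest at (221,160), a small black disc at (247,152) and the orange look-alike at (194,182). In the top view they are at (415,195), (479,243), (466,283) and (470,183). The tested unit is the blue one in the tester, and the real rest is the larger one, which holds the other spring. Next I'll enlarge both to confirm and measure the yaw.

Run:
```python
from h import *
np.set_printoptions(precision=3,suppress=True)
s=bot.camera("scene");t=bot.camera("top")
a=cv2.resize(t["img"][160:260,380:500],None,fx=5,fy=5,interpolation=cv2.INTER_CUBIC)
b=cv2.resize(s["img"][135:220,180:280],None,fx=6,fy=6,interpolation=cv2.INTER_CUBIC)[:, :]
cv2.imwrite("pics/c.png",a[:,:,::-1]);cv2.imwrite("pics/d.png",b[:,:,::-1])
o=bot.get_obs();print(o["tcp_rot"],o["ee_pos"],o["q"])
# bins by colour
h=cv2.cvtColor(t["img"],cv2.COLOR_RGB2HSV);hs=cv2.cvtColor(s["img"],cv2.COLOR_RGB2HSV)
R={"green":(50,75),"blue":(105,125),"red":(0,6)}
for n,(l,u) in R.items():
  for nm,c,hh,box in(("t",t,h,(140,205,180,312)),("s",s,hs,(225,320,295,440))):
    m=cv2.inRange(hh,(l,150,60),(u,255,255));k=np.zeros_like(m);k[box[0]:box[1],box[2]:box[3]]=m[box[0]:box[1],box[2]:box[3]]
    r=cv2.minAreaRect(cv2.findNonZero(k));p=cv2.boxPoints(r)
    print(n,nm,atz(c,r[0],.01),r, )
    
# plate
p=t["img"][165:230,385:445].astype(int)
```

```text
[179.999   0.     20.271] [ 0.191 -0.516  0.239] [-69.728   4.979  10.078  95.097  -0.     90.001]
green t [0.545 0.267 0.01 ] ((206.49261474609375, 168.69204711914062), (35.93497085571289, 36.16556930541992), 2.2025983333587646)
green s [0.54  0.263 0.01 ] ((404.50341796875, 287.09246826171875), (42.2078971862793, 35.83533477783203), 24.443954467773438)
blue t [0.535 0.075 0.01 ] ((283.5398254394531, 171.54330444335938), (36.01042175292969, 36.759769439697266), 2.385944128036499)
blue s [0.53  0.068 0.01 ] ((328.800048828125, 252.40003967285156), (40.24921798706055, 33.09380340576172), 26.56505012512207)
red t [0.54  0.173 0.01 ] ((244.2958984375, 170.01097106933594), (37.455806732177734, 37.159706115722656), 2.12109637260437)
red s [0.534 0.168 0.01 ] ((365.9823303222656, 268.9915466308594), (41.6158447265625, 35.3009033203125), 25.559965133666992)
```

View pics/c.png

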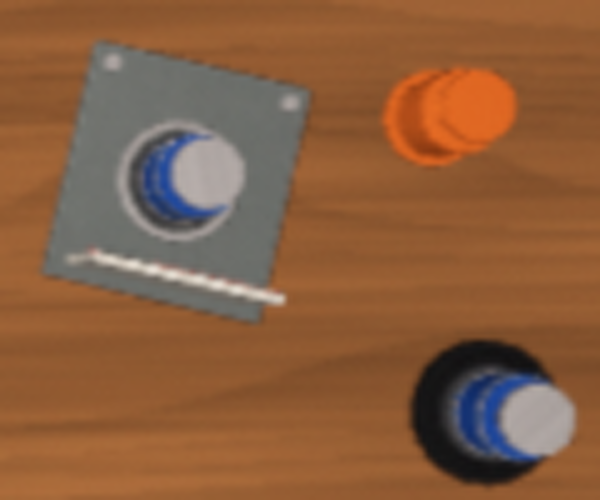

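View pics/d.png

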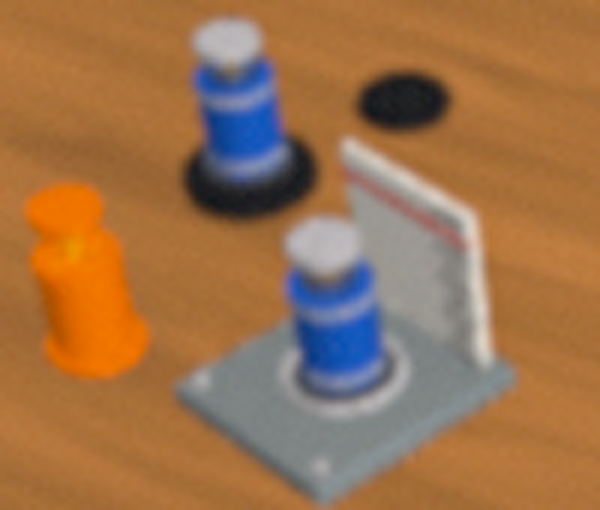

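The enlarged crops confirm it. The blue spring with the steel cap, inside the collar by the backplate, is the tested one (top crop cap (208,174), collar (182,180)). The orange one at (450,110) is the look-alike, and the large black rest holds the other spring.

Run:
```python
from h import *
np.set_printoptions(precision=4,suppress=True)
s=bot.camera("scene");t=bot.camera("top")
T=lambda u,v:((u+.5)/5-.5+380,(v+.5)/5-.5+160)
S=lambda u,v:((u+.5)/6-.5+180,(v+.5)/6-.5+135)
C=np.array([atz(t,T(*p),.012) for p in((97,42),(310,92),(262,322),(42,275))])
print(C.mean(0),[np.linalg.norm(C[i]-C[(i+1)%4]) for i in range(4)])
x=(C[0]+C[1]-C[2]-C[3]);y=C[0]+C[3]-C[1]-C[2]
print("yaw",np.degrees(np.arctan2(x[1],x[0])),np.degrees(np.arctan2(-y[0],y[1])))
print("collar",atz(t,T(182,180),.017),atz(s,S(343,374),.017))
print("cap tri",tri(s,S(325,243),t,T(209,174)))
for z in(.091,.097,.103):print(z,atz(t,T(209,174),z),atz(s,S(325,243),z))
for nm,P in(("tester",(.470,-.252)),("rest",(.36,-.41))):pass
print("other cap",tri(s,S(228,42),t,T(538,420)))
```

```text
[ 0.4703 -0.2518  0.012 ] [np.float64(0.1083023036026854), np.float64(0.11670639314439471), np.float64(0.11101827310862226), np.float64(0.1191463950427432)]
yaw -13.506676596244159 -13.334281256784795
collar [ 0.4713 -0.2531  0.017 ] [ 0.4755 -0.2506  0.017 ]
cap tri (array([ 0.4708, -0.2529,  0.0902]), np.float64(0.0005498188719402489))
0.091 [ 0.4706 -0.2525  0.091 ] [ 0.4717 -0.2524  0.091 ]
0.097 [ 0.4703 -0.2513  0.097 ] [ 0.4778 -0.2468  0.097 ]
0.103 [ 0.47   -0.2502  0.103 ] [ 0.4839 -0.2411  0.103 ]
other cap (array([ 0.3549, -0.4034,  0.0885]), np.float64(0.0006051442196682011))
```

```bash
python3 -m inch '[[4,3.5,0,-6],[8,7.5,-1,-12],[12,11.3,-3,-18],[16,15.1,-5,-24],[20,18.9,-7,-29],[24,22.6,-9,-33.7],[27.95,26.35,-10,-33.7],[27.95,26.35,-10,-33.7]]' 0 40
python3 - <<'E'
from h import *
o=bot.get_obs();print(o)
s=bot.camera("scene");t=bot.camera("top")
a=cv2.resize(t["img"][160:235,380:460],None,fx=4.5,fy=4.5,interpolation=cv2.INTER_CUBIC)
b=cv2.resize(s["img"][135:220,200:275],None,fx=5,fy=5,interpolation=cv2.INTER_CUBIC)
im=np.zeros((425,740,3),np.uint8);im[:a.shape[0],:a.shape[1]]=a;im[:b.shape[0],362:362+b.shape[1]]=b
cv2.imwrite("pics/e.png",im[:,:,::-1])
E
```

```text
time: 2.5
ee_pos: [0.4716, -0.2497, 0.1381]
tcp_rot: [-180.0, 0.1, -13.2]
wrist_force: [0.1, 0.2, 0.4]
opening: -0.0004
grasp_force: 0.0
{'time': 2.5, 'q': array([-2.79174213e+01,  2.00507160e+00, -4.23139307e+00,  8.38597775e+01,
        2.44650850e-02,  1.65254900e+02]), 'qd': array([-3.7215857 , -1.34614811,  0.23104379,  1.12069017, -1.04750779,
       -2.74750115]), 'joint_efforts': array([  2.48478234, -48.21779251,  46.89994454,  -0.46689981,
         0.27601149,   0.66385422]), 'ee_pos': array([ 0.47159401, -0.24974594,  0.13807147]), 'tcp_rot': array([-1.79951845e+02,  8.68458614e-02, -1.31723055e+01]), 'wrist_force': array([0.07435711, 0.22360158, 0.42220093]), 'torque': array([-0.00890558,  0.02260496, -0.03096028]), 'grasp_force': 0.0, 'opening': -0.0003539117153577298}
```

View pics/e.png

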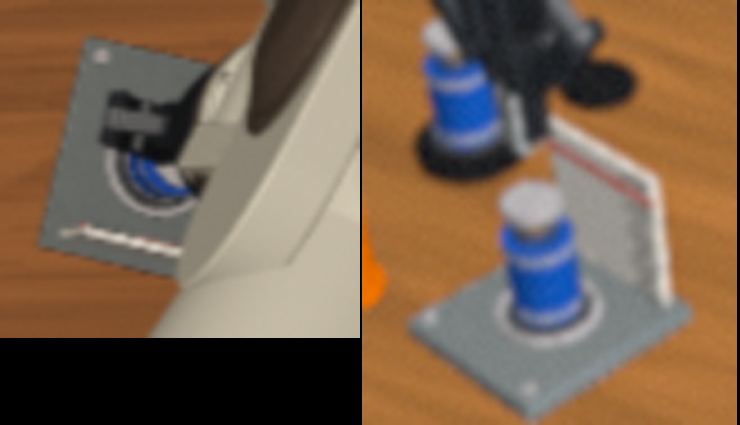

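```bash
python3 -m inch '[[0,0,-1,0],[0,0,-2,0],[0,0,-3,0],[0,0,-3.4,0],[0,0,-3.6,0],[0,0,-3.6,0],[0,0,-3.6,0],[0,0,-3.6,0]]'
python3 -m inch '[[0,0,-0.2,0],[0,0,-0.4,0],[0,0,-0.5,0],[0,0,-0.5,0],[0,0,-0.5,0],[0,0,-0.5,0],[0,0,-0.5,0],[0,0,-0.5,0]]'
```

```text
time: 3.6
ee_pos: [0.4702, -0.2525, 0.1036]
tcp_rot: [180.0, -0.0, -13.4]
wrist_force: [-0.1, 0.2, -0.1]
opening: 0.0
grasp_force: 0.0
time: 4.6
ee_pos: [0.4701, -0.2524, 0.0983]
tcp_rot: [-180.0, -0.0, -13.4]
wrist_force: [0.8, 0.2, 1.7]
opening: 0.0001
grasp_force: 0.7
```

```bash
python3 -m inch '[[0,0,-0.1,0],[0,0,-0.2,0],[0,0,-0.25,0],[0,0,-0.25,0],[0,0,-0.25,0],[0,0,-0.25,0],[0,0,-0.25,0],[0,0,-0.25,0]]'
python3 - <<'E'
from h import *
F=[]
for i in range(6):
  s=bot.camera("scene");o=bot.get_obs();F.append(o["wrist_force"][2])
print(np.round(F,2),o["ee_pos"])
b=cv2.resize(s["img"][150:210,205:270],None,fx=9,fy=9,interpolation=cv2.INTER_CUBIC)
cv2.imwrite("pics/f.png",b[:,:,::-1])
E
```

```text
time: 5.6
ee_pos: [0.4701, -0.2525, 0.0959]
tcp_rot: [180.0, -0.0, -13.4]
wrist_force: [0.9, 0.3, 2.7]
opening: -0.0003
grasp_force: 1.4
[2.27 3.08 2.55 3.72 2.04 2.33] [ 0.47006796 -0.25244204  0.09578535]
```

View pics/f.png

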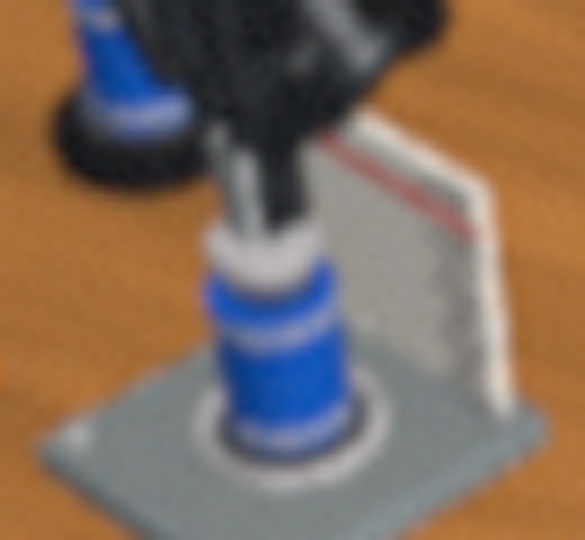

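```bash
python3 -m inch '[[0,0,-0.1,0],[0,0,-0.2,0],[0,0,-0.28,0],[0,0,-0.28,0],[0,0,-0.28,0],[0,0,-0.28,0],[0,0,-0.28,0],[0,0,-0.28,0]]'
python3 - <<'E'
from h import *
F=[]
for i in range(12):
  s=bot.camera("scene");o=bot.get_obs();F.append(o["wrist_force"][2])
print(np.round(F,2),np.mean(F),o["ee_pos"])
for z in(.081,.085,.088,.092):print(z,(proj(s,(.4705,-.2525,z))-[205,150]+.5)*9)
b=cv2.resize(s["img"][150:210,205:270],None,fx=9,fy=9,interpolation=cv2.INTER_CUBIC)
cv2.imwrite("pics/g.png",b[:,:,::-1])
for n in("spring_a_top","mark"):
  for d in bot.landmark_of(n,s):print(n,d,(np.array(d["point"])-[205,150]+.5)*9)
E
```

```text
time: 6.9
ee_pos: [0.4701, -0.2525, 0.093]
tcp_rot: [180.0, -0.0, -13.4]
wrist_force: [0.9, -0.3, 4.5]
opening: 0.0003
grasp_force: 2.2
[4.01 4.5  5.43 4.6  3.39 3.53 5.   4.11 4.25 3.75 5.09 5.44] 4.424928788791804 [ 0.47008183 -0.25244209  0.09299068]
0.081 [269.52215592 254.54156161]
0.085 [267.85766108 243.99276003]
0.088 [266.60352641 236.04463223]
0.092 [264.92360625 225.39807207]
spring_a_top {'point': [234.9, 175.0], 'score': 0.65} [273.6 229.5]
spring_a_top {'point': [190.2, 169.3], 'score': 0.6} [-128.7  178.2]
spring_a_top {'point': [327.8, 255.8], 'score': 0.38} [1109.7  956.7]
mark {'point': [234.8, 178.3], 'score': 0.64} [272.7 259.2]
```

View pics/g.png

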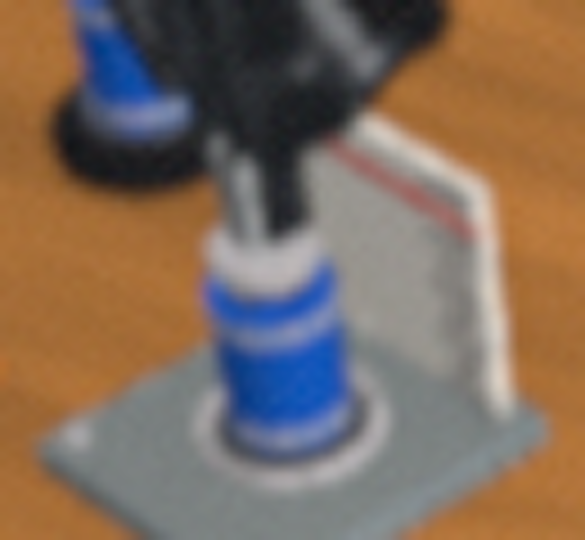

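Image g shows the cap at about (268,243), which matches the mark height of 85 mm (244 predicted). The force is about 4.4 N and the slope about 0.62 N/mm, so the free length is about 80 mm and the spring goes in the red bin. I'll hold briefly 1 mm lower as insurance, then rise and open.

```bash
python3 -m inch '[[0,0,-0.1,0],[0,0,-0.1,0],[0,0,-0.1,0],[0,0,-0.1,0],[0,0,-0.1,0],[0,0,1,0],[0,0,3.5,0],[0,0,5.5,0]]'
python3 -m inch '[[0,0,0,0],[0,0,0,0],[0,0,0,0],[0,0,0,0],[0,0,-1,0],[0,0,-3,0],[0,0,-4.5,0],[0,0,-5,0]]' 8.5
python3 - <<'E'
from h import *
s=bot.camera("scene");print(bot.get_obs()["ee_pos"])
for n in("spring_a_top","spring_a_mid"):
  for d in bot.landmark_of(n,s)[:3]:print(n,d["point"],d["score"],atz(s,d["point"],.092 if "top" in n else .047))
E
```

```text
time: 8.6
ee_pos: [0.4696, -0.2523, 0.1488]
tcp_rot: [-180.0, 0.1, -13.4]
wrist_force: [1.2, 0.7, 0.8]
opening: 0.0001
grasp_force: 0.0
time: 9.6
ee_pos: [0.4695, -0.2521, 0.0965]
tcp_rot: [-180.0, 0.1, -13.4]
wrist_force: [0.4, 0.2, 0.1]
opening: 0.085
grasp_force: 0.0
[ 0.46956537 -0.25216704  0.09659801]
spring_a_top [231.1, 173.1] 0.56 [ 0.46896822 -0.26327335  0.092     ]
spring_a_top [406.8, 288.4] 0.5 [0.60623738 0.27341229 0.092     ]
spring_a_top [190.1, 168.8] 0.49 [ 0.50814901 -0.3740498   0.092     ]
spring_a_mid [235.7, 186.9] 0.76 [ 0.46870382 -0.25483297  0.047     ]
spring_a_mid [190.5, 181.2] 0.76 [ 0.51029587 -0.38272538  0.047     ]
```

```bash
python3 -m inch '[[0,0,-1,0],[0,0,-2,0],[0,0,-3,0],[0,0,-4,0],[0,0,-4.8,0],[0,0,-5.1,0],[0,0,-5.1,0],[0,0,-5.1,0]]'
python3 -m inch '[[0,0,0,0],[0,0,0,0],[0,0,0,0],[0,0,0,0],[0,0,0,0],[0,0,0,0],[0,0,0,0],[0,0,0,0]]' 3 45
python3 - <<'E'
from h import *
s=bot.camera("scene");t=bot.camera("top")
b=cv2.resize(s["img"][140:215,200:280],None,fx=7,fy=7,interpolation=cv2.INTER_CUBIC)
cv2.imwrite("pics/i.png",b[:,:,::-1])
E
```

```text
time: 10.75
ee_pos: [0.4703, -0.2526, 0.0474]
tcp_rot: [180.0, -0.0, -13.4]
wrist_force: [0.3, -0.8, -0.0]
opening: 0.0853
grasp_force: 0.0
time: 11.75
ee_pos: [0.4702, -0.2525, 0.0473]
tcp_rot: [180.0, -0.0, -13.4]
wrist_force: [-0.2, 0.5, 5.1]
opening: 0.0389
grasp_force: 45.7
```

View pics/i.png

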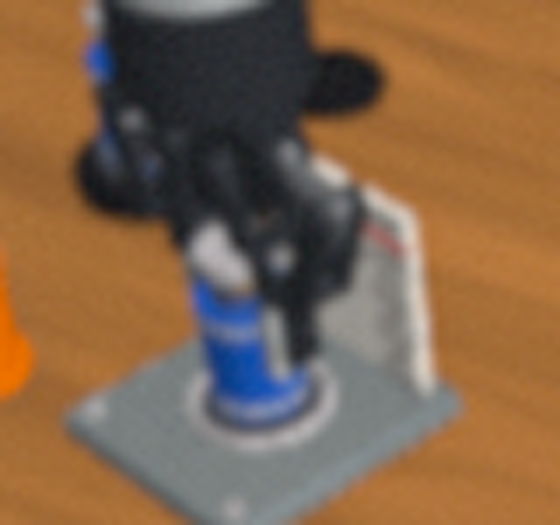

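The spring is held at the barrel (crop (255,330), opening 38.9 mm). Next I'll lift it and carry it to the red bin at about (0.537, 0.168), turning +45° for joint 6's range.

```bash
python3 -m inch '[[0,0,1,0],[0,0,3,0],[0,0,6,0],[0,0,8,0],[0.3,2,9,3],[1,5,9,9],[1.7,9,9,15],[2.4,13,9,21]]'
python3 -m inch '[[0.6,4,0,6],[1.3,8,0,11],[2,12,0,16],[2.6,16,0,20],[3.2,20,0,24],[3.7,24,0,24],[4.1,27,0,24],[4.3,29,0,24]]'
python3 -m inch '[[0,0,0,0],[0,0,0,0],[0,0,0,0],[0,0,0,0],[0,0,0,0],[0,0,0,0],[0,0,0,0],[0,0,0,0]]'
python3 - <<'E'
from h import *
s=bot.camera("scene");t=bot.camera("top")
for nm,c in(("s",s),("t",t)):
  for n,z in(("spring_a_mid",None),("bay_red",.01)):
    for d in bot.landmark_of(n,c)[:2]:print(nm,n,d["point"],round(d["score"],2),atz(c,d["point"],z or .133))
a=cv2.resize(t["img"][130:220,180:315],None,fx=2.8,fy=2.8,interpolation=cv2.INTER_CUBIC)
b=cv2.resize(s["img"][200:330,290:445],None,fx=2.6,fy=2.6,interpolation=cv2.INTER_CUBIC)
im=np.zeros((340,790,3),np.uint8);im[:a.shape[0],:a.shape[1]]=a;im[:b.shape[0],385:385+b.shape[1]]=b
cv2.imwrite("pics/j.png",im[:,:,::-1])
E
```

```text
time: 12.85
ee_pos: [0.4937, -0.1203, 0.1364]
tcp_rot: [-180.0, 0.1, 7.9]
wrist_force: [-0.5, 1.3, -1.9]
opening: 0.0388
grasp_force: 45.7
time: 13.85
ee_pos: [0.5362, 0.1695, 0.1364]
tcp_rot: [-180.0, 0.1, 31.7]
wrist_force: [0.1, 0.5, -2.6]
opening: 0.0389
grasp_force: 45.7
time: 14.85
ee_pos: [0.5371, 0.1676, 0.137]
tcp_rot: [180.0, -0.0, 31.6]
wrist_force: [0.0, -0.3, -2.4]
opening: 0.039
grasp_force: 45.7
s spring_a_mid [191.4, 182.7] 0.84 [ 0.5901612  -0.28423099  0.133     ]
s spring_a_mid [374.0, 230.8] 0.7 [0.5282831  0.16933765 0.133     ]
s bay_red [362.4, 270.8] 0.75 [0.54306583 0.16244463 0.01      ]
s bay_red [215.5, 143.9] 0.29 [ 0.27559355 -0.49309363  0.01      ]
t spring_a_mid [469.0, 184.7] 0.64 [ 0.48915946 -0.35151957  0.133     ]
t spring_a_mid [236.8, 164.7] 0.57 [0.54052074 0.17064831 0.133     ]
t bay_red [244.0, 168.9] 0.68 [0.54326081 0.1734067  0.01      ]
t bay_red [483.4, 244.2] 0.33 [ 0.34952109 -0.41832555  0.01      ]
```

View pics/j.png

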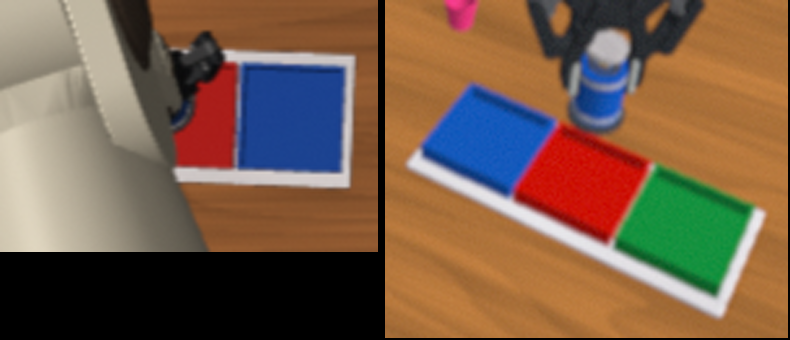

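The spring is held upright above the red bin (scene crop (600,95)), with the bin centre at (580,185). I'll lower it, slowly at the end.

```bash
python3 -m inch '[[0.1,0.1,-2,0],[0.2,0.1,-4,0],[0.3,0.1,-6,0],[0.3,0.1,-7.5,0],[0.3,0.1,-8.3,0],[0.3,0.1,-8.6,0],[0.3,0.1,-8.7,0],[0.3,0.1,-8.8,0]]'
python3 -m inch '[[0,0,-0.1,0],[0,0,-0.2,0],[0,0,-0.3,0],[0,0,-0.35,0],[0,0,-0.4,0],[0,0,-0.4,0],[0,0,-0.4,0],[0,0,-0.4,0]]'
```

```text
time: 16.15
ee_pos: [0.5404, 0.1687, 0.0496]
tcp_rot: [180.0, -0.1, 31.6]
wrist_force: [1.5, 0.7, -2.5]
opening: 0.0388
grasp_force: 45.7
time: 17.15
ee_pos: [0.5401, 0.1686, 0.0453]
tcp_rot: [180.0, -0.0, 31.6]
wrist_force: [-3.7, -0.8, 4.8]
opening: 0.0386
grasp_force: 45.9
```

Contact: +4.8 N against −2.5 N while carrying. Now I'll open, then rise.

```bash
python3 -m inch '[[0,0,0,0],[0,0,0,0],[0,0,0,0],[0,0,0,0],[0,0,0,0],[0,0,0,0],[0,0,0,0],[0,0,0,0]]' 8.5
python3 -m inch '[[0,0,0.5,0],[0,0,2,0],[0,0,5,0],[0,0,9,0],[0,0,12,0],[-2,-4,14,0],[-4,-9,16,0],[-6,-14,16,0]]'
python3 -m inch '[[-1,-5,0,0],[-2,-10,0,0],[-3,-15,0,0],[-3,-15,0,0],[-3,-15,0,0],[-3,-15,0,0],[-3,-15,0,0],[-3,-15,0,0]]'
python3 - <<'E'
from h import *
np.set_printoptions(precision=3,suppress=True)
s=bot.camera("scene");t=bot.camera("top")
for nm,c in(("s",s),("t",t)):
  for n,z in(("spring_a_mid",.045),("rest",0),("soil_cup",0),("pink_cup",0),("bottle",0)):
    for d in bot.landmark_of(n,c)[:2]:print(nm,n,d["point"],round(d["score"],2),atz(c,d["point"],z))
a=cv2.resize(t["img"][130:220,180:315],None,fx=2.8,fy=2.8,interpolation=cv2.INTER_CUBIC)
b=cv2.resize(s["img"][200:330,290:445],None,fx=2.6,fy=2.6,interpolation=cv2.INTER_CUBIC)
im=np.zeros((340,790,3),np.uint8);im[:a.shape[0],:a.shape[1]]=a;im[:b.shape[0],385:385+b.shape[1]]=b
cv2.imwrite("pics/k.png",im[:,:,::-1])
E
```

```text
time: 18.15
ee_pos: [0.54, 0.1686, 0.045]
tcp_rot: [-180.0, -0.0, 31.6]
wrist_force: [-0.6, -0.1, -0.1]
opening: 0.0849
grasp_force: 0.0
time: 19.15
ee_pos: [0.48, 0.0275, 0.2079]
tcp_rot: [179.9, -0.2, 31.6]
wrist_force: [1.6, -0.8, 0.5]
opening: 0.085
grasp_force: 0.0
time: 20.15
ee_pos: [0.4502, -0.1208, 0.205]
tcp_rot: [-180.0, 0.0, 31.6]
wrist_force: [-1.0, 0.6, -0.4]
opening: 0.0849
grasp_force: 0.0
s spring_a_mid [367.1, 261.0] 0.91 [0.539 0.169 0.045]
s spring_a_mid [191.3, 183.3] 0.61 [ 0.515 -0.376  0.045]
s rest [222.0, 165.9] 0.57 [ 0.358 -0.401  0.   ]
s rest [247.3, 150.9] 0.46 [ 0.246 -0.382  0.   ]
s soil_cup [235.6, 178.9] 0.62 [ 0.392 -0.32   0.   ]
s soil_cup [241.3, 280.2] 0.61 [ 0.695 -0.074  0.   ]
s pink_cup [317.6, 209.8] 0.69 [ 0.395 -0.033  0.   ]
s bottle [456.9, 252.1] 0.9 [0.366 0.346 0.   ]
t spring_a_mid [240.7, 167.6] 0.9 [0.543 0.176 0.045]
t spring_a_mid [470.4, 185.5] 0.69 [ 0.493 -0.38   0.045]
t rest [473.3, 243.5] 0.84 [ 0.351 -0.396  0.   ]
t soil_cup [341.7, 107.8] 0.68 [ 0.696 -0.073  0.   ]
t pink_cup [324.4, 230.6] 0.74 [ 0.387 -0.026  0.   ]
t bottle [172.8, 243.9] 0.72 [0.358 0.355 0.   ]
t bottle [283.9, 171.5] 0.24 [0.537 0.074 0.   ]
```

View pics/k.png

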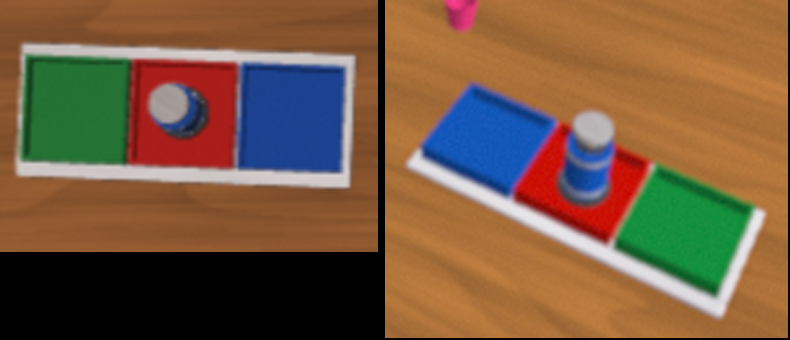

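The spring stands upright near the centre of the red bin (scene crop (588,160), top crop (185,110)), released, and the bystanders have not moved.

```bash
python3 -c "
from workcell import bot
print(bot.job_done())"
```

```text
the job is handed in; nothing more can be done
None
```

The spring in the tester read about 4.4 N at the mark, so I set it upright in the red bin, let go and handed the job in; the other spring, the cups and the bottle look undisturbed, and no verdict came back.

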